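# Close the sample station's access panel for its leak check

## Robot

A 6-joint arm with a two-finger parallel gripper is mounted at the origin on the work surface. World frame = base frame: x ahead of the robot, y to its left, z up, the work surface at z = 0. Lengths are in m, angles in rad, forces in N, time in s.
With the tool pointing down it reaches from about 0.35 to 0.95 m from the base axis. Payload 17.4 kg.
Tool frame: the origin (TCP) lies midway between the tips of the shut fingers; the grasp point (between the pads) lies 19 mm behind it; z points along the fingers, y is the line along which they close (so a half turn about z gives the same grasp; the last joint's range is limited). The gripper opens to 93 mm and grips with 3 to 60 N. Pads are 15 mm wide; open, the fingers measure 128 mm over their backs; the gripper's body (75 mm by 188 mm) begins 65 mm behind the grasp point.
Start: joints at [1.241, 0.116, 1.442, -0, 1.584, -0.038], TCP at [0.194, 0.646, 0.18] pointing down, gripper open.
Joint ranges: [-2.83, 2.83], [-0.83, 2.19], [0.07, 2.5], [-1.14, 4.28], [0.01, 3], [-2.97, 2.97]. Speed limits (rad/s): [1.89, 1.89, 2.22, 3.14, 3.14, 3.14].

## Interface

Orientations are given as [roll, pitch, yaw] about the fixed x, y, z axes, in that order (R = Rz(yaw) Ry(pitch) Rx(roll)).
In Python, from workcell import manip gives the robot as it stands. The module is installed in compiled form; this text tells all that it offers.
- The arm moves only by the tool jog_arm, never from a script. Its argument "commands" is text: rows parted by semicolons, each of 7 numbers parted by spaces: the shift along the world's x, y, z in mm, then the turn, a rotation vector about the world's x, y, z in rad, then the opening, from -1 (shut) to 1 (fully open). In form: dx dy dz ax ay az hand; .... A call has 1 to 8 rows; each row is the pose to reach, as a shift and turn from the pose commanded when the call began; what a row does not reach only later rows make up. A row lasts 1/8 s, in which the tool goes at most 62.5 mm and 10.7 degrees, less where a joint would pass 70% of its speed; a pose out of reach is approached as far as the arm can. A call with a gripper value outside its range is refused whole. The fingers move at their own pace and stop on an object; the grip force is fixed at half the most. Time passes only in rows, so rows that repeat a pose let the fingers close. It gives the time, the measured TCP pose, the force, the opening and the grip force at its end, in the units of the state.
- manip.observe(): the state, without advancing time (a new reading comes with each control period).
- manip.snapshot(name): name is "scene" or "top" or "wrist"; returns (picture, depth): 480x640x3 uint8, red, green, blue; 480x640 float32, m along the optical axis (not along the pixel's ray), 0 where there is no reading.
- manip.camera_model(name): a dict with "fovy" (degrees; the focal length in pixels is half the picture's height over the tangent of half this angle, whatever the lens; pixels are square), "cx", "cy" (the principal point, pixels), "distortion" ([k1, k2, p1, p2, k3] as OpenCV has them; the pictures are not rectified), "R" (3x3) and "t" (3): a world point X has camera coordinates R X + t. Camera axes: x right, y down, z forward; pixel columns grow to the right and rows downward; lengths in m; the calibration is good to about 2 mm. A picture is of the moment at which its call begins: read the wrist's pose just before it. camera_model takes no time and is no camera call; for the wrist camera it gives the pose at the moment of the call.
- manip.sign_off(): hands the job in; it is judged then, once.
Trained networks look in the newest picture that a camera, given by its name, has taken for a name from the list of things; names that differ only in an ending like _2 or _b are one class to them, and where a whole thing is asked for, a point or a joint stands for the part that bears it (a point fixed in the world has none). Each returns a list of dicts, best first, with "p" (0 to 1); they miss things now and then, are a little off and sometimes report something else, mostly with a low value. They report only what shows in the picture. A call takes as long as a camera call. They do not tell look-alikes from the thing itself.
- manip.boxes_of(name, camera): "box" ([left, top, right, bottom] in pixels, round what is visible of it).
- manip.pinpoint(name, camera): "point" ([column, row] in pixels: a listed point, or the origin of a listed thing).
The state is a dict: "t": time; "joint_positions": joint angles; "dq": joint speeds; "joint_torque": joint torques, N m; "ee_pos": TCP position; "orientation": TCP orientation; "ft_force": force on the tool from outside, world axes, zero at the start; "moment": the same for the moment, N m; "finger_gap": finger opening in m; "grasp_force": force on a finger pad.
Only numpy, scipy, OpenCV 4.12 (cv2) and the standard library are available. Lean on these libraries where they do the work, as an engineer would, in place of code of your own. Each camera call takes 0.05 s, during which the arm holds its last target. There are 200 camera calls.

## Task

Get the sample station's access panel ready for its leak check: lift the white lid off the well by its knob and set it down, without dropping it, the right way up in the middle of the round green mat. Then turn the yellow quarter-turn fastener counter-clockwise until its slot lines up with the two red marks, and only after that press the blue pad with the fingers until the panel is fully home against its frame. Finish while still holding the panel pressed down, and leave everything else on the bench where it stands.

Things in the scene. Friction and masses are not known exactly. Their poses are not given: they have to be found in the camera images.
- station: the sample station: fixed white casing 270 x 230 mm, top at z = 0.060, carrying an aluminium ring wall that forms a round well. Origin at the centre of the underside, on the bench; z up, x along its long side. The well's axis is 22 mm along +x from the origin; dark screen and two keys at the -x end. Stands left or right on the bench, yaw varies
- well_rim (a point): centre of the well's mouth, 107 mm above the bench. The well is 164 mm inside diameter, 174 mm outside; its rim is 32 mm above the top of the access panel. Its axes are those of station
- lid: loose round white lid over the well. Origin at the centre of its underside, z up: spigot 152 mm wide, 0 to 4 mm (sits loosely in the well's mouth, so origin at z = 0.103); flange 182 mm wide, 4 to 10 mm, resting on the rim; thin neck; round black knob, 28 mm diameter, 18 to 46 mm above the origin. About 0.28 kg, varies by 30 %
- mat: the fixed round green mat on the bench, 240 mm diameter, 4 mm thick; origin at the centre of its underside (top 4 mm above)
- panel (a joint): travel of the access panel, m: a round grey plate, 144 mm diameter, at the bottom of the well, centred on its axis, sliding straight down on a springy gasket. 0 = standing off the frame (top face 75 mm above the bench), 0.006 = fully home (hard stop). Springs back up when let go; starts to move at about 3.5 N, home at about 11 N
- press_pad (a point): centre of the top of the round blue pad where the panel is pressed: 42 mm diameter, 3 mm thick, 38 mm along the station's +y from the well's axis. This point is 78 mm above the bench while the panel stands off, 72 mm when home; it moves with the panel
- fastener (a joint): angle of the quarter-turn fastener, rad, growing counter-clockwise seen from above. 0 = slot along the station's x axis, in line with the two red marks on the panel (aligned); starts at -1.45 to -0.8. No stop or click at 0 (stops at +-1.9); friction (about 0.06 N m) keeps it where it is left
- fastener_wing (a point): middle of the fastener's yellow wing, on its upright turning axis, 26 mm along the station's -y from the well's axis. Wing: a bar 38 mm long, 10 mm thick, from 3 to 22 mm above the panel's top face (this point 12.5 mm above; rides on the panel), on a 28 mm round hub. Black slot along the top of the bar = the point's x axis; z up
- cup_brown: a loose sample cup with dark brown contents and a white rim, 67 mm across, 56 mm tall; origin at the underside, z up; a bystander to be left alone
- cup_red: a loose sample cup with red contents and a white rim, 67 mm across, 56 mm tall; origin at the underside, z up; a bystander to be left alone
- bottle_yellow: a loose closed bottle with a yellow cap, 56 mm across, 130 mm tall; origin at the underside, z up; a bystander to be left alone
- jar_amber: a loose closed amber jar, 66 mm across, 85 mm tall; origin at the underside, z up; a bystander to be left alone
- beaker: a loose glass beaker, 70 mm across, 90 mm tall; origin at the underside, z up; a bystander to be left alone
- spatula: a loose lab spatula lying flat, white handle, its long axis along its own x; a bystander to be left alone
Mind the look-alikes: they are no part of the job. What is shaped like the lid but pink is not meant.

How it is judged:
By the outcome, as a careful person would: the job done as asked, in the order asked, and still so for the second after the job is handed in, while the arm keeps its last pose, push and grip.
It also fails if it takes over 66 s, if anything falls off the work surface, if the arm or the gripper's body presses on something with over 40 N, if the wrist force passes 120 N, or if a joint passes its speed limit or range.

## Working session

There is one attempt and no reset: what is moved stays moved. The work goes in short steps, Python scripts to look and compute and a tool call to move; the robot and the scene stay as the last step left them, time stands still between calls to the robot, and variables do not carry over. Pictures are saved under pics/ and viewed, at most 10 in all, crops included, and the job is handed in when it is done.

Besides the shell and the picture viewer there is one more tool, called after "Request:" as a command line: name --argument value ..., lists and objects as JSON in quotes. jog_arm: Moves the arm, as the interface text tells. Its arguments: {"type":"object","properties":{"commands":{"type":"string"}},"required":["commands"]}

```bash
mkdir -p pics; cat > h.py <<'E'
import numpy as np,cv2
from workcell import manip
def K(m):
    f=240/np.tan(np.radians(m["fovy"])/2); return np.array([[f,0,m["cx"]],[0,f,m["cy"]],[0,0,1.]])
def ray(m,px):
    u=cv2.undistortPoints(np.array([[px]],float),K(m),np.array(m["distortion"],float))[0,0]
    R=np.array(m["R"]);t=np.array(m["t"]); return -R.T@t, R.T@np.array([u[0],u[1],1.])
def onz(m,px,z):
    c,d=ray(m,px); return c+d*(z-c[2])/d[2]
def proj(m,X):
    r,_=cv2.Rodrigues(np.array(m["R"],float)); p,_=cv2.projectPoints(np.array(X,float).reshape(-1,1,3),r,np.array(m["t"],float),K(m),np.array(m["distortion"],float)); return p[:,0]
def save(n,p): cv2.imwrite("pics/"+n,cv2.cvtColor(p,cv2.COLOR_RGB2BGR))
E
python3 - <<'E'
from h import *
s=manip.observe(); print(s)
ps=[]
for c in("top","scene"):
    p,d=manip.snapshot(c); save(c+"0.png",p); m=manip.camera_model(c); print(c,m["fovy"],-np.array(m["R"]).T@m["t"])
    for n in("station","lid","mat","cup_brown","cup_red","bottle_yellow","jar_amber","beaker","spatula"):
        z={"lid":.103,"mat":0.0}.get(n,0)
        print(n,[(np.round(r["point"],1),round(r["p"],2),np.round(onz(m,r["point"],z),3)) for r in manip.pinpoint(n,c)[:3]])
E
```

```text
{'t': 0.0, 'joint_positions': array([ 1.24123851e+00,  1.16483744e-01,  1.44226971e+00,  1.96427508e-05,
        1.58400695e+00, -3.78238960e-02]), 'dq': array([ 0.00011696,  0.00113711,  0.00029392, -0.00098068, -0.00075596,
       -0.00028965]), 'joint_torque': array([ 5.40554393e-03, -7.21256018e+01, -6.22611165e+01,  7.83529831e-02,
        2.36119906e-02, -1.23898294e-04]), 'ee_pos': array([0.1940743 , 0.64623316, 0.17930396]), 'orientation': array([-3.14042648e+00, -6.37856110e-05,  2.84985895e+00]), 'ft_force': array([-0.71729261,  0.22471879,  0.53038861]), 'moment': array([-0.04770645,  0.01492681,  0.02495938]), 'grasp_force': 0.0, 'finger_gap': 0.09319928562539238}
top 48.870349717609145 [ 0.42066859 -0.00475734  1.51694035]
station []
lid [(array([196.7, 334.9]), 0.94, array([0.26 , 0.314, 0.103])), (array([220.9, 231. ]), 0.61, array([0.538, 0.255, 0.103]))]
mat [(array([389.9, 231.3]), 0.91, array([ 0.549, -0.213,  0.   ]))]
cup_brown [(array([322.6, 273.8]), 0.74, array([ 0.425, -0.02 ,  0.   ]))]
cup_red [(array([149.1, 267.9]), 0.98, array([0.438, 0.479, 0.   ]))]
bo
[... 546 characters left out ...]
])), (array([391.4, 290. ]), 0.7, array([0.542, 0.246, 0.103])), (array([496.4, 339.9]), 0.27, array([0.557, 0.515, 0.103]))]
mat [(array([247. , 259.3]), 0.95, array([ 0.544, -0.228,  0.   ]))]
cup_brown [(array([330.8, 267.1]), 0.73, array([ 0.432, -0.017,  0.   ])), (array([227.2, 205.5]), 0.2, array([ 0.354, -0.505,  0.   ]))]
cup_red [(array([497.8, 339.8]), 0.74, array([0.436, 0.478, 0.   ]))]
bottle_yellow [(array([245.1, 322.7]), 0.75, array([ 0.748, -0.034, -0.   ])), (array([173.8, 236.6]), 0.48, array([ 0.589, -0.492,  0.   ]))]
jar_amber [(array([176.2, 235. ]), 0.63, array([ 0.579, -0.493,  0.   ]))]
beaker [(array([461.3, 391.5]), 0.59, array([0.635, 0.488, 0.   ]))]
spatula []
```

View pics/top0.png

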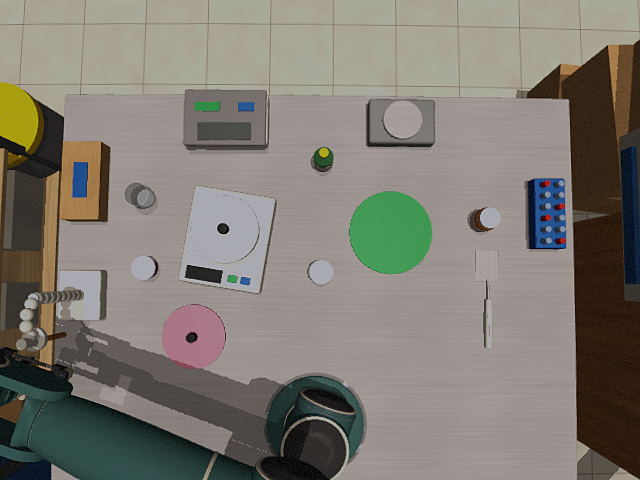

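View pics/scene0.png

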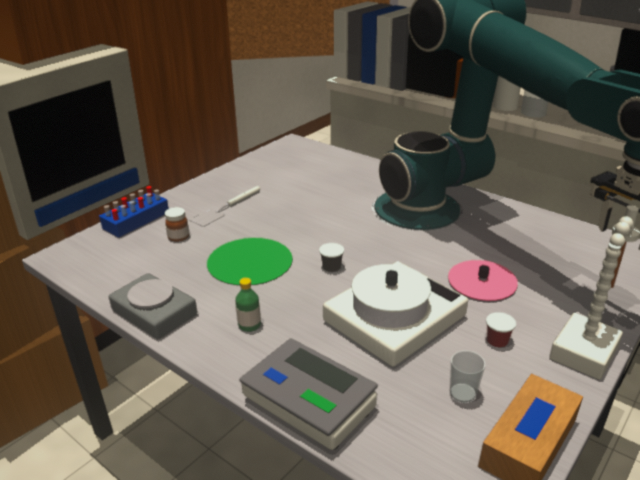

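The top picture shows the lids and similar discs:
- White lid with black knob on the station's well at (222,229).
- Pink look-alike at (192,337), lying on the bench.
- White disc on a grey scale at (403,120), with no knob.

I choose the one at (222,229). The mat is at (390,232). The station's screen end points towards the robot.

```bash
python3 - <<'E'
from h import *
im=cv2.imread("pics/top0.png"); m=manip.camera_model("top")
hsv=cv2.cvtColor(im,cv2.COLOR_BGR2HSV)
def blob(mask,near):
    n,l,st,c=cv2.connectedComponentsWithStats(mask.astype(np.uint8)); 
    i=min([k for k in range(1,n) if st[k,4]>25],key=lambda k:np.hypot(*(c[k]-near))); return c[i],st[i],l==i
g,s,_=blob((abs(hsv[...,0].astype(int)-65)<15)&(hsv[...,1]>120),(390,232)); print("mat",g,s,onz(m,g,.004))
k,s,_=blob(hsv[...,2]<80,(223,229)); print("knob",k,s,onz(m,k,.146),onz(m,k,.135))
w=(hsv[...,2]>205)&(hsv[...,1]<25); w=cv2.morphologyEx(w.astype(np.uint8),cv2.MORPH_CLOSE,np.ones((15,15)))
_,s,l=blob(w,(226,238)); print(s)
cn=max(cv2.findContours(l.astype(np.uint8),0,2)[0],key=cv2.contourArea)
P=np.array([onz(m,q[0],.06)[:2] for q in cn]); r=cv2.minAreaRect((P*1000).astype(np.float32)); print(r)
c=np.array(cv2.boxPoints(r))/1000; print(c); 
big=cv2.resize(im[170:380,140:300],None,fx=2.8,fy=2.8,interpolation=cv2.INTER_CUBIC)
for q in proj(m,[[*a,.06] for a in c]): cv2.circle(big,tuple(int(v) for v in (q-[140,170])*2.8),3,(0,0,255),-1)
cv2.imwrite("pics/crop1.png",big)
E
```

```text
mat [390.00584906 232.37169811] [ 349  192   83   82 5300] [ 0.54551996 -0.2131881   0.004     ]
knob [222.71717172 228.32323232] [217 223  12  11  99] [0.54111906 0.24253923 0.146     ] [0.54208552 0.24452346 0.135     ]Traceback (most recent call last):
  File "<stdin>", line 10, in <module>
  File "<stdin>", line 6, in blob
ValueError: min() iterable argument is empty
```

```bash
python3 - <<'E'
from h import *
im=cv2.imread("pics/top0.png"); m=manip.camera_model("top")
print(im[260,200],im[270,218],im[210,265],im[300,300],im[215,215])
hints=np.array([(197,186),(275,198),(261,293),(179,279)],np.float32)
gr=cv2.cvtColor(im,cv2.COLOR_BGR2GRAY)
# subpixel edges: fit each side by max gradient along the normal
L=[]
for i in range(4):
    a,b=hints[i],hints[(i+1)%4]; d=(b-a)/np.linalg.norm(b-a); n=np.array([d[1],-d[0]]); pts=[]
    for t in np.linspace(.12,.88,40):
        o=a+(b-a)*t; ss=np.arange(-5,5.1,.25); q=(o+ss[:,None]*n).astype(np.float32)
        v=cv2.remap(cv2.GaussianBlur(gr,(3,3),0).astype(np.float32),q[:,:1],q[:,1:],1)[:,0]
        gd=-np.gradient(v); j=gd.argmax()
        if gd[j]>2: pts.append(onz(m,o+ss[j]*n,.06)[:2])
    P=np.array(pts,np.float32); f=cv2.fitLine(P,cv2.DIST_HUBER,0,.01,.01)[:,0]; L.append(f); print(len(P),np.degrees(np.arctan2(f[1],f[0])))
c=[]
for i in range(4):
    p,q=L[i-1],L[i]; A=np.array([[p[0],-q[0]],[p[1],-q[1]]]); s=np.linalg.solve(A,q[2:]-p[2:]); c.append(p[2:]+s[0]*p[:2])
c=np.array(c); print(c,[np.linalg.norm(c[i]-c[i-1]) for i in range(4)])
ctr=c.mean(0); ax=(c[0]+c[1]-c[2]-c[3]); yaw=np.arctan2(ax[1],ax[0]); print("ctr",ctr,"yaw",yaw,"well",ctr+.022*np.array([np.cos(yaw),np.sin(yaw)]))
big=cv2.resize(im[170:380,140:300],None,fx=2.8,fy=2.8,interpolation=cv2.INTER_CUBIC)
for q in proj(m,[[*a,.06] for a in c]): cv2.circle(big,tuple(int(v) for v in (q-[140,170])*2.8),3,(0,0,255),-1)
cv2.imwrite("pics/crop1.png",big)
E
```

```text
[176 168 166] [30 32 32] [177 170 168] [145 150 158] [176 169 168]
40 81.21875
40 -9.101681
40 81.04287
40 -9.134694
[[0.6683123  0.33710963]
 [0.6338689  0.11413562]
 [0.37172318 0.15613244]
 [0.40687427 0.3791476 ]] [np.float32(0.26479623), np.float32(0.2256186), np.float32(0.26548842), np.float32(0.22576837)]
ctr [0.52019465 0.24663132] yaw -0.159142 well [0.54191667 0.24314496]
```

View pics/crop1.png

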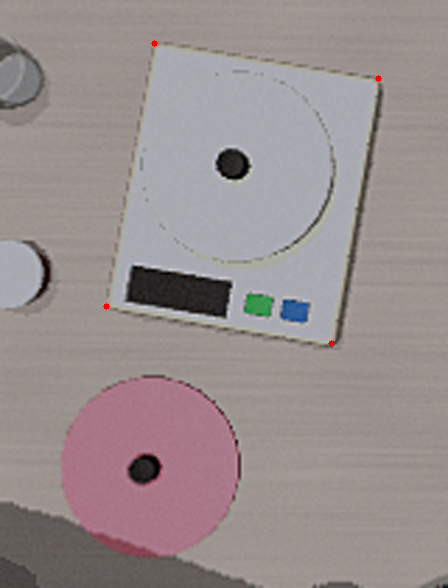

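The crop confirms it: white lid with a black knob seated on the station at the well axis. The pink one lies on the bench. I go above the knob.

Request:
jog_arm --commands "20 -23 10 0 0 0 1; 55 -64 20 0 0 0 1; 95 -110 20 0 0 0 1; 135 -156 20 0 0 0 1; 175 -202 20 0 0 0 1; 215 -248 20 0 0 0 1; 255 -295 20 0 0 0 1; 290 -336 20 0 0 0 1"

```text
t: 2.0
ee_pos: [0.4853, 0.3086, 0.2003]
orientation: [3.141, 0.0, 2.849]
ft_force: [0.6, 0.4, 0.1]
finger_gap: 0.0932
grasp_force: 0.0
```

Request:
jog_arm --commands "30 -35 -5 0 0 0 1; 48 -56 -10 0 0 0 1; 55 -64 -15 0 0 0 1; 57 -66 -20 0 0 0 1; 57 -67 -20 0 0 0 1; 57 -67 -20 0 0 0 1"

```text
t: 2.75
ee_pos: [0.5408, 0.2442, 0.1803]
orientation: [3.141, 0.0, 2.851]
ft_force: [0.1, 0.2, 0.6]
finger_gap: 0.093
grasp_force: 0.0
```

```bash
python3 - <<'E'
from h import *
s=manip.observe(); print(s["t"],s["ee_pos"],s["orientation"],s["ft_force"],s["finger_gap"])
m=manip.camera_model("wrist"); p,d=manip.snapshot("wrist"); save("w1.png",p); print(-np.array(m["R"]).T@m["t"],m["fovy"])
print([(r["point"],r["p"],onz(m,r["point"],.103)) for r in manip.pinpoint("lid","wrist")])
E
```

```text
2.75 [0.54076273 0.24415873 0.18029171] [3.14137891e+00 1.66178348e-04 2.85077110e+00] [0.08997101 0.18048903 0.64989305] 0.09301073399200716
[0.46353973 0.26743938 0.38482482] 63.075962328723655
[([321.3, 233.1], 0.61, array([0.54125618, 0.24699074, 0.103     ]))]
```

View pics/w1.png

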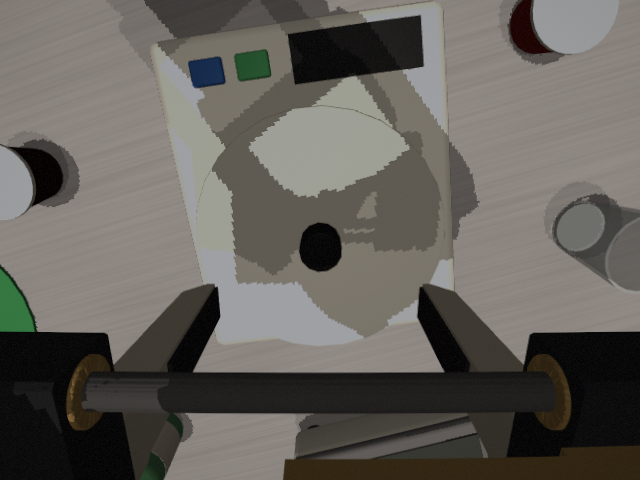

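The wrist view shows the knob at (321,247), centred between the fingers over the white lid. I descend and grip.

Request:
jog_arm --commands "1 0 -15 0 0 0 1; 1 0 -32 0 0 0 1; 1 0 -48 0 0 0 0.5; 1 0 -58 0 0 0 0; 1 0 -61 0 0 0 -0.3; 1 0 -61 0 0 0 -1; 1 0 -61 0 0 0 -1; 1 0 -61 0 0 0 -1"

```text
t: 3.85
ee_pos: [0.5424, 0.2435, 0.1195]
orientation: [3.141, 0.001, 2.85]
ft_force: [0.2, -0.1, 0.7]
finger_gap: 0.0374
grasp_force: 0.0
```

Request:
jog_arm --commands "0 0 0 0 0 0 -1; 0 0 0 0 0 0 -1; 0 0 3 0 0 0 -1; 0 0 10 0 0 0 -1; 0 0 20 0 0 0 -1; 0 0 30 0 0 0 -1; 0 0 38 0 0 0 -1; 0 0 42 0 0 0 -1"

```text
t: 4.85
ee_pos: [0.5424, 0.2435, 0.1618]
orientation: [3.141, 0.001, 2.85]
ft_force: [0.4, 0.0, 0.8]
finger_gap: 0.0007
grasp_force: 0.0
```

```bash
python3 - <<'E'
from h import *
m=manip.camera_model("wrist"); p,d=manip.snapshot("wrist"); q,_=manip.snapshot("top"); s,_=manip.snapshot("scene")
a=np.hstack([cv2.resize(p,(400,300)),cv2.resize(s[200:380,300:540],(400,300))]); 
b=np.hstack([cv2.resize(q[160:310,150:350],(400,300)),np.zeros((300,400,3),np.uint8)]); save("c2.png",np.vstack([a,b]))
E
```

```text
(no output)
```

View pics/c2.png

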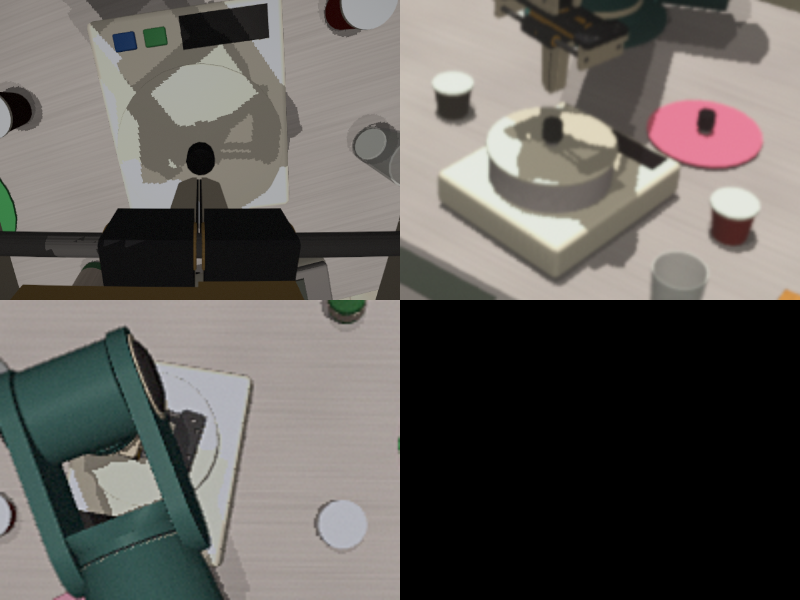

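```bash
python3 - <<'E'
from h import *
print(manip.observe()["ee_pos"])
m=manip.camera_model("wrist"); p,d=manip.snapshot("wrist")
k=(p.max(2)<45); sub=np.zeros_like(k); sub[225:283,295:350]=k[225:283,295:350]
v,u=np.nonzero(sub); print(u.min(),u.max(),v.min(),v.max(),u.mean(),v.mean())
R=np.array(m["R"]);t=np.array(m["t"]);z=d[v,u]; ok=z>0
X=[]
for a,b,c in zip(u[ok],v[ok],z[ok]):
    o,r=ray(m,(a,b)); X.append(o+r*c)
X=np.array(X); print(np.percentile(X,[1,10,50,90,99],axis=0).round(4))
top=X[X[:,2]>np.percentile(X[:,2],95)-.003]; print("top",top.mean(0),len(top))
print("tcp proj",proj(m,[manip.observe()["ee_pos"]]))
E
```

```text
[0.54222147 0.24349124 0.16108817]
298 343 228 280 320.6631634261692 254.05044666316343
[[0.5274 0.2336 0.1252]
 [0.5285 0.2373 0.1355]
 [0.5371 0.2469 0.1485]
 [0.548  0.2561 0.1495]
 [0.552  0.2592 0.1501]]
top [0.53992937 0.2462792  0.14870211] 1458
tcp proj [[317.35761933 271.16861295]]
```

Knob measured at (0.540, 0.246), top at z 0.149. The fingers had not closed on it before the lift; it shows at (201,158) of the crop, with the lid undisturbed. I reopen and retry, waiting for the grip.

Request:
jog_arm --commands "-2 2 8 0 0 0 0; -2 2 8 0 0 0 0; -2 2 8 0 0 0 0; -2 2 8 0 0 0 0; -2 2 8 0 0 0 0; -2 2 -10 0 0 0 0; -2 2 -28 0 0 0 0; -2 2 -40 0 0 0 0"

```text
t: 6.05
ee_pos: [0.5396, 0.2452, 0.1188]
orientation: [-3.14, -0.002, 2.85]
ft_force: [0.3, 0.2, 0.1]
finger_gap: 0.0462
grasp_force: 0.0
```

Request:
jog_arm --commands "0 0 -5 0 0 0 0; 0 0 -5 0 0 0 -0.2; 0 0 -5 0 0 0 -1; 0 0 -5 0 0 0 -1; 0 0 -5 0 0 0 -1; 0 0 -5 0 0 0 -1; 0 0 -5 0 0 0 -1; 0 0 -5 0 0 0 -1"

```text
t: 7.05
ee_pos: [0.5402, 0.2455, 0.1161]
orientation: [3.142, 0.0, 2.85]
ft_force: [0.1, 0.5, -0.7]
finger_gap: 0.0005
grasp_force: 0.0
```

```bash
python3 - <<'E'
from h import *
s=manip.observe();print(s["ee_pos"])
m=manip.camera_model("wrist"); p,d=manip.snapshot("wrist"); save("w3.png",p)
print("tcp proj",proj(m,[s["ee_pos"]]), "cam",-np.array(m["R"]).T@m["t"])
for v in range(225,400,8):
    r=[]
    for u in (300,321,335):
        o,q=ray(m,(u,v)); r.append(np.round(o+q*d[v,u],3))
    print(v,*r)
E
```

```text
[0.54019764 0.24548283 0.11607642]
tcp proj [[317.47904783 271.55202181]] cam [0.46302715 0.26885506 0.32056555]
225 [0.512 0.244 0.113] [0.516 0.255 0.113] [0.518 0.262 0.113]
233 [0.517 0.242 0.113] [0.52  0.254 0.113] [0.522 0.261 0.113]
241 [0.521 0.241 0.114] [0.525 0.252 0.113] [0.527 0.26  0.113]
249 [0.526 0.24  0.113] [0.529 0.251 0.113] [0.531 0.258 0.113]
257 [0.53  0.238 0.113] [0.529 0.251 0.128] [0.536 0.257 0.113]
265 [0.529 0.239 0.129] [0.529 0.251 0.139] [0.533 0.257 0.133]
273 [0.529 0.24  0.141] [0.529 0.251 0.15 ] [0.533 0.257 0.144]
281 [0.531 0.24  0.147] [0.533 0.25  0.15 ] [0.535 0.256 0.148]
289 [0.53  0.241 0.16 ] [0.534 0.249 0.156] [0.534 0.256 0.16 ]
297 [0.529 0.241 0.169] [0.534 0.249 0.165] [0.533 0.255 0.169]
305 [0.529 0.241 0.176] [0.533 0.249 0.174] [0.533 0.255 0.176]
313 [0.53  0.242 0.183] [0.534 0.249 0.18 ] [0.533 0.255 0.183]
321 [0.53  0.242 0.189] [0.533 0.249 0.187] [0.534 0.254 0.188]
329 [0.53  0.242 0.195] [0.533 0.249 0.193] [0.533 0.254 0.197]
337 [0.505 0.252 0.245] [0.533 0.249 0.199] [0.507 0.26  0.246]
345 [0.505 0.252 0.248] [0.533 0.249 0.204] [0.507 0.259 0.249]
353 [0.505 0.252 0.252] [0.533 0.249 0.209] [0.507 0.259 0.252]
361 [0.505 0.253 0.255] [0.533 0.249 0.213] [0.507 0.259 0.254]
369 [0.505 0.253 0.257] [0.535 0.248 0.214] [0.507 0.259 0.256]
377 [0.505 0.253 0.259] [0.511 0.255 0.253] [0.507 0.259 0.259]
385 [0.505 0.253 0.261] [0.511 0.255 0.256] [0.507 0.259 0.261]
393 [0.506 0.253 0.263] [0.512 0.255 0.256] [0.508 0.259 0.262]
```

View pics/w3.png

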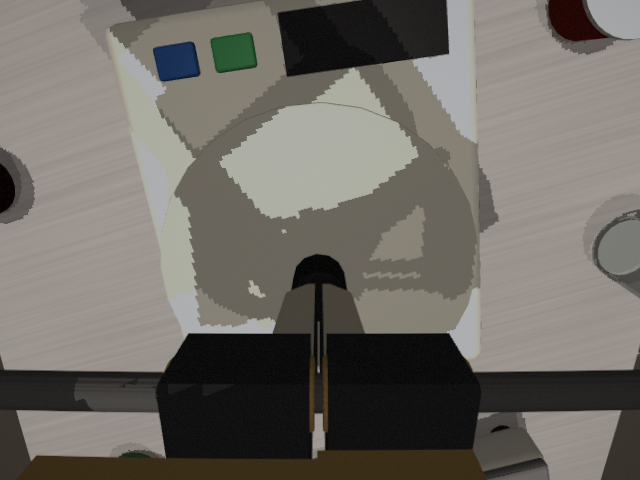

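The picture shows the shut fingers directly above the knob at (321,285), with no contact. The real tips sit around z 0.153, not at the reported TCP z of 0.116. I raise the arm, open, and measure this tool offset.

Request:
jog_arm --commands "0 0 10 0 0 0 -1; 0 0 30 0 0 0 -0.3; 0 0 30 0 0 0 0; 0 0 30 0 0 0 0; 0 0 30 0 0 0 0; 0 0 30 0 0 0 0; 0 0 30 0 0 0 0"

```text
t: 7.98
ee_pos: [0.5401, 0.2454, 0.1458]
orientation: [-3.141, -0.0, 2.85]
ft_force: [-0.8, 0.1, 0.7]
finger_gap: 0.046
grasp_force: 0.0
```

```bash
python3 - <<'E'
from h import *
s=manip.observe();e=s["ee_pos"];print(e,s["finger_gap"],s["orientation"])
m=manip.camera_model("wrist"); p,d=manip.snapshot("wrist"); np.save("d.npy",d); save("w4.png",p)
import numpy as np
from scipy.spatial.transform import Rotation as Ro
T=Ro.from_euler("xyz",s["orientation"]).as_matrix()
vv,uu=np.mgrid[200:400:2,150:500:2]; vv=vv.ravel();uu=uu.ravel()
k=K(m); q=cv2.undistortPoints(np.stack([uu,vv],1).astype(float).reshape(-1,1,2),k,np.array(m["distortion"],float))[:,0]
z=d[vv,uu]; C=np.c_[q*z[:,None],z]; W=(C-np.array(m["t"]))@np.array(m["R"]); P=(W-e)@T
ok=(z>0)&(abs(P[:,1])<.07)&(abs(P[:,0])<.012)&(P[:,2]>-.08)&(W[:,2]>.152)
P=P[ok]; print(len(P)); 
for side in (P[:,1]<0,P[:,1]>0):
    Q=P[side]; 
    for lo in np.arange(-.06,0.03,.004):
        b=Q[(Q[:,2]>=lo)&(Q[:,2]<lo+.004)]
        if len(b): print(round(lo,3),len(b),b.min(0).round(4),b.max(0).round(4))
E
```

```text
[0.54011216 0.2454219  0.14580366] 0.04600760662251444 [-3.14132939e+00 -2.75847012e-04  2.84978055e+00]
1085
-0.06 48 [-0.0074 -0.0368 -0.0599] [ 0.0094 -0.0225 -0.0561]
-0.056 48 [-0.0006 -0.0367 -0.0558] [ 0.0095 -0.0225 -0.052 ]
-0.052 44 [-0.0083 -0.037  -0.0519] [ 0.0094 -0.0225 -0.0481]
-0.048 36 [-0.0075 -0.0357 -0.0476] [ 0.0097 -0.0226 -0.044 ]
-0.044 34 [-0.0057 -0.0321 -0.0437] [ 0.0096 -0.0225 -0.0403]
-0.04 8 [ 0.0005 -0.0272 -0.04  ] [ 0.0095 -0.0226 -0.038 ]
-0.06 50 [-0.0044  0.0235 -0.06  ] [ 0.0095  0.0374 -0.056 ]
-0.056 50 [-0.0075  0.0235 -0.0559] [ 0.0097  0.0373 -0.052 ]
-0.052 38 [-0.0072  0.0235 -0.052 ] [ 0.0095  0.0373 -0.0481]
-0.048 42 [-0.0067  0.0236 -0.048 ] [ 0.0094  0.0371 -0.0442]
-0.044 22 [-0.0064  0.0236 -0.0439] [ 0.0096  0.0327 -0.0403]
-0.04 12 [-0.0079  0.0237 -0.0399] [ 0.0094  0.0278 -0.038 ]
```

The physical tips lie 38 mm behind the reported TCP, so tip z = ee z + 0.038. I descend to ee z ≈ 0.080 and watch the force.

Request:
jog_arm --commands "0 0 -15 0 0 0 0; 0 0 -32 0 0 0 0; 0 0 -46 0 0 0 0; 0 0 -56 0 0 0 0; 0 0 -63 0 0 0 0; 0 0 -66 0 0 0 0; 0 0 -66 0 0 0 0"

```text
t: 8.9
ee_pos: [0.5403, 0.2455, 0.0802]
orientation: [3.141, 0.0, 2.85]
ft_force: [0.2, 0.8, 0.4]
finger_gap: 0.0462
grasp_force: 0.0
```

Request:
jog_arm --commands "0 0 0 0 0 0 -0.3; 0 0 0 0 0 0 -1; 0 0 0 0 0 0 -1; 0 0 0 0 0 0 -1; 0 0 0 0 0 0 -1; 0 0 0 0 0 0 -1"

```text
t: 9.65
ee_pos: [0.5403, 0.2455, 0.0803]
orientation: [3.141, 0.0, 2.85]
ft_force: [-0.3, -0.2, 4.0]
finger_gap: 0.0276
grasp_force: 30.0
```

Request:
jog_arm --commands "0 0 3 0 0 0 -1; 0 0 9 0 0 0 -1; 0 0 18 0 0 0 -1; 0 0 28 0 0 0 -1; 0 0 38 0 0 0 -1; 0 0 46 0 0 0 -1; 0 0 50 0 0 0 -1; 0 0 50 0 0 0 -1"

```text
t: 10.65
ee_pos: [0.5402, 0.2455, 0.1302]
orientation: [3.141, 0.0, 2.85]
ft_force: [-0.5, -0.1, -4.2]
finger_gap: 0.0272
grasp_force: 30.0
```

Request:
jog_arm --commands "0 -4 0 0 0 0 -1; 0 -14 0 0 0 0 -1; 0 -30 0 0 0 0 -1; 0 -52 0 0 0 0 -1; 0 -77 0 0 0 0 -1; 0 -103 0 0 0 0 -1; 0 -129 0 0 0 0 -1; 0 -155 0 0 0 0 -1"

```text
t: 11.65
ee_pos: [0.5399, 0.0883, 0.1301]
orientation: [-3.142, 0.0, 2.849]
ft_force: [0.2, -0.6, -4.1]
finger_gap: 0.0277
grasp_force: 30.0
```

Request:
jog_arm --commands "0 -26 0 0 0 0 -1; 0 -52 0 0 0 0 -1; 0 -78 0 0 0 0 -1; 0 -104 0 0 0 0 -1; 0 -130 0 0 0 0 -1; 0 -156 0 0 0 0 -1; 0 -182 0 0 0 0 -1; 0 -207 0 0 0 0 -1"

```text
t: 12.65
ee_pos: [0.5395, -0.1186, 0.1302]
orientation: [-3.141, 0.0, 2.849]
ft_force: [0.5, 0.3, -3.7]
finger_gap: 0.0277
grasp_force: 30.0
```

Request:
jog_arm --commands "2 -24 0 0 0 0 -1; 3 -45 0 0 0 0 -1; 4 -63 0 0 0 0 -1; 5 -78 0 0 0 0 -1; 5 -89 0 0 0 0 -1; 5 -95 0 0 0 0 -1; 5 -97 0 0 0 0 -1; 5 -97 0 0 0 0 -1"

```text
t: 13.65
ee_pos: [0.5452, -0.2133, 0.13]
orientation: [3.142, -0.0, 2.85]
ft_force: [-0.6, -0.4, -3.7]
finger_gap: 0.0274
grasp_force: 30.0
```

```bash
python3 - <<'E'
from h import *
s=manip.observe();print(s["t"],s["ee_pos"],s["orientation"],s["ft_force"],s["finger_gap"],s["grasp_force"])
m=manip.camera_model("scene")
p,d=manip.snapshot("scene"); w=manip.camera_model("wrist"); q,_=manip.snapshot("wrist")
save("c5.png",np.hstack([cv2.resize(p,(400,300)),cv2.resize(q,(400,300))]))
E
```

```text
13.65 [ 0.54521516 -0.21332171  0.13004948] [ 3.14154266e+00 -7.30582395e-06  2.85002688e+00] [-0.55640055 -0.42890097 -3.72600927] 0.02743707833048394 29.999327659606934
```

View pics/c5.png

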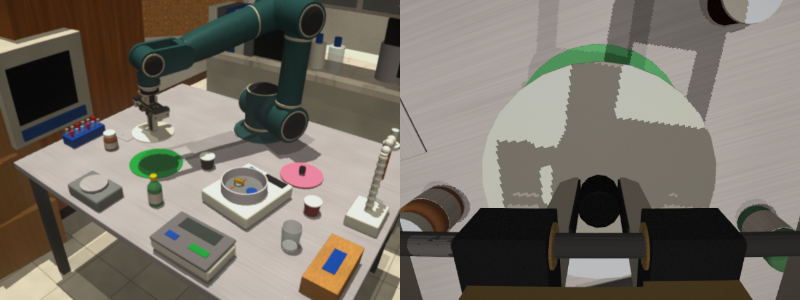

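Left: the held lid is at (152,132) and the mat at (157,163), with the open well showing the wing and blue pad. Right: the lid hangs level with the knob gripped at (600,200). I lower it.

Request:
jog_arm --commands "0 0 -8 0 0 0 -1; 0 0 -25 0 0 0 -1; 0 0 -48 0 0 0 -1; 0 0 -72 0 0 0 -1; 0 0 -96 0 0 0 -1; 0 0 -116 0 0 0 -1; 0 0 -130 0 0 0 -1; 0 0 -138 0 0 0 -1"

```text
t: 14.75
ee_pos: [0.545, -0.2135, -0.0088]
orientation: [3.142, -0.001, 2.85]
ft_force: [-0.2, -0.5, -3.4]
finger_gap: 0.0276
grasp_force: 30.0
```

Request:
jog_arm --commands "0 0 -3 0 0 0 -1; 0 0 -6 0 0 0 -1; 0 0 -8 0 0 0 -1; 0 0 -9 0 0 0 -1; 0 0 -10 0 0 0 -1"

```text
t: 15.38
ee_pos: [0.5453, -0.2136, -0.0178]
orientation: [-3.142, 0.0, 2.85]
ft_force: [-0.4, 0.1, -4.2]
finger_gap: 0.0274
grasp_force: 30.0
```

Request:
jog_arm --commands "0 0 -1 0 0 0 -1; 0 0 -1.3 0 0 0 -1; 0 0 -1.3 0 0 0 -1"

```text
t: 15.75
ee_pos: [0.5453, -0.2136, -0.0187]
orientation: [-3.142, 0.0, 2.85]
ft_force: [-4.1, 1.6, 6.3]
finger_gap: 0.0274
grasp_force: 30.0
```

Request:
jog_arm --commands "0 0 0 0 0 0 -0.5; 0 0 0 0 0 0 0; 0 0 0 0 0 0 0; 0 0 0 0 0 0 0; 0 0 0 0 0 0 0.1; 0 0 8 0 0 0 0.1; 0 0 25 0 0 0 0.1; 0 0 48 0 0 0 0.1"

```text
t: 16.75
ee_pos: [0.5452, -0.2135, 0.0302]
orientation: [-3.142, 0.0, 2.85]
ft_force: [-0.0, 0.5, 0.3]
finger_gap: 0.0513
grasp_force: 0.0
```

Request:
jog_arm --commands "0 0 30 0 0 0 0; 0 5 65 0 0 0 0; 0 20 95 0 0 0 0; 0 45 110 0 0 0 0; 0 85 115 0 0 0 0; 0 130 115 0 0 0 0; 0 175 115 0 0 0 0; 0 220 115 0 0 0 0"

```text
t: 17.75
ee_pos: [0.5451, 0.0079, 0.1454]
orientation: [3.141, 0.002, 2.85]
ft_force: [0.8, -0.5, -1.0]
finger_gap: 0.0463
grasp_force: 0.0
```

Request:
jog_arm --commands "0 45 0 0 0 0 0; 0 90 0 0 0 0 0; -2 130 0 0 0 0 0; -4 165 0 0 0 0 0; -6 190 0 0 0 0 0; -8 205 0 0 0 0 0; -8 211 0 0 0 0 0; -8 211 0 0 0 0 0"

```text
t: 18.75
ee_pos: [0.5373, 0.2172, 0.144]
orientation: [3.142, 0.0, 2.85]
ft_force: [0.6, -0.6, 0.3]
finger_gap: 0.0465
grasp_force: 0.0
```

```bash
cat > look.py <<'E'
from h import *
s=manip.observe();print(s["t"],s["ee_pos"],s["orientation"],s["ft_force"],s["finger_gap"])
m=manip.camera_model("wrist"); p,d=manip.snapshot("wrist"); save("w6.png",p)
hsv=cv2.cvtColor(p,cv2.COLOR_RGB2HSV)
def pts(mask):
    v,u=np.nonzero(mask); z=d[v,u]
    q=cv2.undistortPoints(np.stack([u,v],1).astype(float).reshape(-1,1,2),K(m),np.array(m["distortion"],float))[:,0]
    return np.c_[u,v],(np.c_[q*z[:,None],z]-np.array(m["t"]))@np.array(m["R"])
for n,mk in (("yellow",(abs(hsv[...,0].astype(int)-26)<8)&(hsv[...,1]>130)&(hsv[...,2]>70)),("blue",(abs(hsv[...,0].astype(int)-112)<12)&(hsv[...,1]>120)),("red",((hsv[...,0]<6)|(hsv[...,0]>174))&(hsv[...,1]>140))):
    u,X=pts(mk); near=(np.hypot(X[:,0]-.5417,X[:,1]-.2433)<.08)&(X[:,2]>.06)&(X[:,2]<.12)
    u,X=u[near],X[near]
    if not len(X): print(n,0); continue
    print(n,len(X),u.mean(0),X.mean(0),X[:,2].min(),X[:,2].max())
    if n=="yellow":
        T=X[X[:,2]>.093]; r=cv2.minAreaRect((T[:,:2]*1000).astype(np.float32)); print("bar",len(T),r,T[:,2].mean(),"mean",T.mean(0))
        b=cv2.boxPoints(r); e=[b[1]-b[0],b[2]-b[1]]; e=max(e,key=np.linalg.norm); a=np.arctan2(e[1],e[0]); print("bar world angle",a)
    if n=="red":
        c,l,ctr=cv2.kmeans(X[:,:2].astype(np.float32),2,None,(3,20,1e-6),5,cv2.KMEANS_PP_CENTERS); print(ctr, np.arctan2(*(ctr[1]-ctr[0])[::-1]))
E
python3 look.py
```

```text
18.75 [0.53729664 0.21718532 0.14399535] [3.14159059e+00 2.08669907e-04 2.84974341e+00] [ 0.57147149 -0.59754563  0.26161045] 0.04649792473412929
yellow 802 [320.99501247 239.40024938] [0.53466134 0.22040901 0.09313588] 0.0758063884258405 0.09882682923416068
bar 546 ((536.6652221679688, 220.39407348632812), (9.733712196350098, 37.6101188659668), 9.280762672424316) 0.09639229115864172 mean [0.53580159 0.22043934 0.09639229]
bar world angle -1.4088178
blue 2475 [409.48848485 223.68323232] [0.54619828 0.28324271 0.07796623] 0.07388437463665057 0.08038293829548919
red 314 [320.37898089 229.17515924] [0.5334181  0.22067764 0.07563832] 0.07347849770172905 0.07749904905519885
[[0.5033877  0.22543456]
 [0.57026386 0.21484113]] -0.15709837
```

View pics/w6.png

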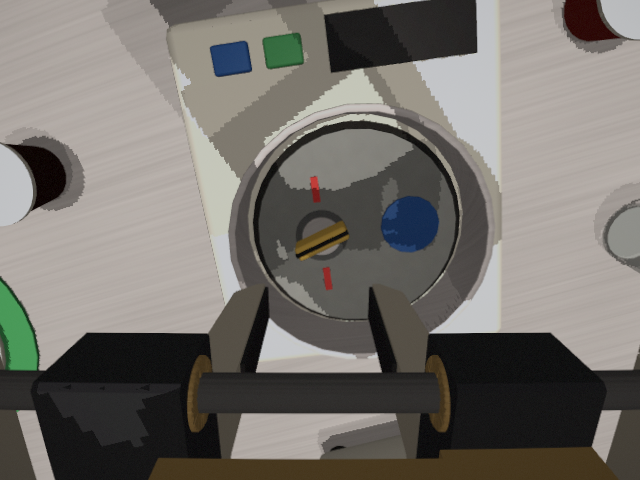

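The well is open: the wing is at (321,240), about 1.25 rad clockwise of the red marks at (315,188) and (327,278). The blue pad is at (410,224). I align the fingers across the bar and descend.

Request:
jog_arm --commands "0.5 2 0 0 0 -0.1 0; 0.5 2 0 0 0 -0.28 0; 0.5 2 0 0 0 -0.46 0; 0.5 2 0 0 0 -0.64 0; 0.5 2 0 0 0 -0.82 0; 0.5 2 0 0 0 -1.0 0; 0.5 2 0 0 0 -1.117 0; 0.5 2 0 0 0 -1.117 0"

```text
t: 19.8
ee_pos: [0.5379, 0.2187, 0.1438]
orientation: [3.142, 0.0, 1.733]
ft_force: [-0.1, 0.4, 0.2]
finger_gap: 0.0466
grasp_force: 0.0
```

Request:
jog_arm --commands "0 0 -10 0 0 0 0; 0 0 -28 0 0 0 0; 0 0 -48 0 0 0 -0.3; 0 0 -68 0 0 0 -0.3; 0 0 -84 0 0 0 -0.3; 0 0 -94 0 0 0 -0.3; 0 0 -99 0 0 0 -0.3; 0 0 -100 0 0 0 -0.3"

```text
t: 20.8
ee_pos: [0.5378, 0.2195, 0.0438]
orientation: [3.141, -0.0, 1.733]
ft_force: [0.3, -0.4, 0.5]
finger_gap: 0.0325
grasp_force: 0.0
```

```bash
sed -i 's/w6.png/w7.png/' look.py; python3 look.py
```

```text
20.8 [0.53781448 0.21952645 0.04381177] [ 3.14136713e+00 -3.24777912e-05  1.73286842e+00] [ 0.25315878 -0.36806557  0.45937612] 0.03245286423702233
yellow 1451 [315.77257064 304.93383873] [0.53616187 0.2241522  0.09479941] 0.0746138004206798 0.09866911609259578
bar 1222 ((536.7864379882812, 220.6294403076172), (9.676234245300293, 38.0760498046875), 9.685125350952148) 0.0964736133387198 mean [0.53662751 0.2217209  0.09647361]
bar world angle -1.4017597
blue 7045 [362.08757984 166.65550035] [0.54667333 0.28387435 0.0778771 ] 0.07501475157532529 0.08076041864721398
red 368 [248.375      274.21195652] [0.50343834 0.22554306 0.07562275] 0.07389567061382142 0.07745237289542913
[[0.507881   0.22482371]
 [0.49909112 0.22624688]] 2.981076
```

View pics/w7.png

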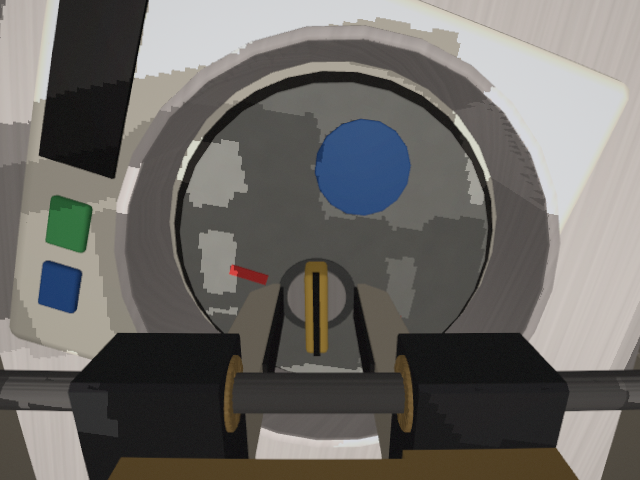

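The wing bar at (316,308) stands between the fingers, parallel to the pads. I close and turn counter-clockwise.

Request:
jog_arm --commands "0 0 0 0 0 0 -0.7; 0 0 0 0 0 0 -1; 0 0 0 0 0 0 -1; 0 0 0 0 0 0 -1; 0 0 0 0 0 0 -1; 0 0 0 0 0 0 -1"

```text
t: 21.6
ee_pos: [0.5369, 0.2193, 0.0438]
orientation: [-3.14, 0.0, 1.733]
ft_force: [-8.0, -1.3, 3.5]
finger_gap: 0.0095
grasp_force: 30.0
```

Request:
jog_arm --commands "0 0 0 0 0 0.08 -1; 0 0 0 0 0 0.2 -1; 0 0 0 0 0 0.34 -1; 0 0 0 0 0 0.48 -1; 0 0 0 0 0 0.62 -1; 0 0 0 0 0 0.74 -1; 0 0 0 0 0 0.8 -1; 0 0 0 0 0 0.8 -1"

```text
t: 22.6
ee_pos: [0.5372, 0.2195, 0.044]
orientation: [-3.141, -0.001, 2.534]
ft_force: [-6.5, -0.4, 3.5]
finger_gap: 0.0097
grasp_force: 30.0
```

Request:
jog_arm --commands "0 0 0 0 0 0.1 -1; 0 0 0 0 0 0.22 -1; 0 0 0 0 0 0.33 -1; 0 0 0 0 0 0.41 -1; 0 0 0 0 0 0.451 -1; 0 0 0 0 0 0.451 -1; 0 0 0 0 0 0.451 -1"

```text
t: 23.48
ee_pos: [0.5372, 0.2196, 0.044]
orientation: [3.142, -0.001, 2.984]
ft_force: [-5.5, 0.7, 3.3]
finger_gap: 0.0097
grasp_force: 30.0
```

Request:
jog_arm --commands "0 0 0 0 0 0 -0.5; 0 0 0 0 0 0 -0.3; 0 0 0 0 0 0 -0.3; 0 0 0 0 0 0 -0.3; 0 0 15 0 0 0 -0.3; 0 0 40 0 0 0 -0.3; 0 0 70 0 0 0 -0.3; 0 0 80 0 0 0 -0.3"

```text
t: 24.48
ee_pos: [0.5385, 0.2197, 0.1265]
orientation: [3.14, 0.003, 2.984]
ft_force: [0.6, -0.1, 0.8]
finger_gap: 0.0327
grasp_force: 0.0
```

```bash
sed -i 's/w7.png/w8.png/' look.py; python3 look.py
```

```text
24.475 [0.53847807 0.21974461 0.12650417] [3.14005031e+00 2.85196138e-03 2.98381389e+00] [ 0.55529913 -0.10799362  0.82057965] 0.03273956981372305
yellow 671 [317.74813711 246.2414307 ] [0.53386643 0.22070374 0.09557415] 0.07579494835834481 0.0983567383414941
bar 600 ((536.5244140625, 220.18746948242188), (9.434731483459473, 37.367671966552734), 81.25006103515625) 0.09667672774258529 mean [0.53566073 0.22043708 0.09667673]
bar world angle -0.15271515
blue 2715 [411.43535912 241.32044199] [0.54612872 0.28318011 0.07795728] 0.07417879840309909 0.08057405330499265
red 330 [317.64545455 229.17272727] [0.52922594 0.22140193 0.07607957] 0.07390272345128512 0.09789352344768891
[[0.50329727 0.2254767 ]
 [0.57120544 0.21480484]] -0.1558764
```

The slot is at -0.153 rad and the red marks at -0.156 rad, so it is aligned. I shut the fingers and move over the blue pad.

Request:
jog_arm --commands "1 5 0 0 0 0 -1; 3 18 0 0 0 0 -1; 5 34 0 0 0 0 -1; 8 50 0 0 0 0 -1; 9.5 60 0 0 0 0 -1; 9.5 62.5 0 0 0 0 -1; 9.5 62.5 -8 0 0 0 -1; 9.5 62.5 -20 0 0 0 -1"

```text
t: 25.52
ee_pos: [0.5472, 0.2816, 0.1032]
orientation: [3.142, 0.0, 2.983]
ft_force: [0.0, -0.2, -0.5]
finger_gap: 0.0005
grasp_force: 0.0
```

Request:
jog_arm --commands "0 0 -15 0 0 0 -1; 0 0 -30 0 0 0 -1; 0 0 -44 0 0 0 -1; 0 0 -54 0 0 0 -1; 0 0 -59 0 0 0 -1; 0 0 -60 0 0 0 -1"

```text
t: 26.28
ee_pos: [0.5472, 0.282, 0.0436]
orientation: [-3.142, -0.0, 2.984]
ft_force: [-0.5, -0.6, -0.3]
finger_gap: 0.0009
grasp_force: 0.0
```

Request:
jog_arm --commands "0 0 -2 0 0 0 -1; 0 0 -4 0 0 0 -1; 0 0 -6 0 0 0 -1; 0 0 -7 0 0 0 -1; 0 0 -7 0 0 0 -1"

```text
t: 26.9
ee_pos: [0.5474, 0.282, 0.0373]
orientation: [3.141, 0.0, 2.984]
ft_force: [-2.1, -1.3, 6.0]
finger_gap: 0.0005
grasp_force: 3.2
```

Request:
jog_arm --commands "0 0 -1 0 0 0 -1; 0 0 -1.5 0 0 0 -1; 0 0 -2 0 0 0 -1; 0 0 -2 0 0 0 -1"

```text
t: 27.4
ee_pos: [0.5474, 0.2821, 0.0356]
orientation: [3.141, 0.001, 2.984]
ft_force: [-3.1, -2.1, 7.5]
finger_gap: 0.0006
grasp_force: 4.3
```

Request:
jog_arm --commands "0 0 -1 0 0 0 -1; 0 0 -2 0 0 0 -1; 0 0 -2.5 0 0 0 -1; 0 0 -2.5 0 0 0 -1"

```text
t: 27.9
ee_pos: [0.5474, 0.2821, 0.0336]
orientation: [3.141, 0.001, 2.984]
ft_force: [-6.1, -3.4, 13.8]
finger_gap: 0.0005
grasp_force: 6.6
```

Request:
jog_arm --commands "0 0 -0.6 0 0 0 -1; 0 0 -1 0 0 0 -1; 0 0 -1 0 0 0 -1"

```text
t: 28.28
ee_pos: [0.5475, 0.2821, 0.0335]
orientation: [3.141, 0.001, 2.984]
ft_force: [-11.0, -4.8, 22.3]
finger_gap: 0.0003
grasp_force: 11.0
```

Hard stop: z holds while the force rises to 22 N. I verify everything before handing in.

```bash
sed -i 's/w8.png/w9.png/' look.py; python3 look.py; python3 - <<'E'
from h import *
p,d=manip.snapshot("top"); save("top9.png",p); m=manip.camera_model("top")
hsv=cv2.cvtColor(p,cv2.COLOR_RGB2HSV); g=((abs(hsv[...,0].astype(int)-65)<15)&(hsv[...,1]>120))
sub=np.zeros_like(g); sub[180:285,335:445]=g[180:285,335:445]
n,l,st,c=cv2.connectedComponentsWithStats(sub.astype(np.uint8)); i=1+st[1:,4].argmax()
cs,_=cv2.findContours((l==i).astype(np.uint8),cv2.RETR_CCOMP,cv2.CHAIN_APPROX_NONE)
for q in sorted(cs,key=len)[-2:]:
    (x,y),r=cv2.minEnclosingCircle(q); e=cv2.fitEllipse(q); print(e,onz(m,e[0],.004),onz(m,e[0],.012))
for n in("cup_brown","cup_red","bottle_yellow","jar_amber","beaker","spatula"):
    print(n,[np.round(onz(m,r["point"],0),3) for r in manip.pinpoint(n,"top")[:1]])
save("c9.png",np.hstack([cv2.resize(p[150:315,280:500],(400,300)),cv2.resize(cv2.cvtColor(cv2.imread("pics/w9.png"),4),(400,300))]))
E
```

```text
28.275 [0.54749677 0.28209326 0.03352798] [3.14101493e+00 1.06898370e-03 2.98385090e+00] [-11.00928359  -4.80304987  22.25870097] 0.00029267761850964365
yellow 2183 [175.95098488 304.19835089] [0.53246421 0.22305007 0.08606223] 0.06894347594418868 0.09255145527112157
bar 0 ((0.0, 0.0), (0.0, 0.0), 0.0) nan mean [nan nan nan]
bar world angle 0.0
blue 2276 [320.92838313 280.03778559] [0.53701094 0.28539409 0.07192056] 0.06863811057085424 0.11547099648684679
red 429 [177.09090909 228.16550117] [0.50313575 0.22552659 0.06956475] 0.06688763024554126 0.07143301016141743
[[0.50746286 0.22484644]
 [0.49862328 0.22623597]] 2.9856741
((390.881591796875, 231.72198486328125), (64.46067810058594, 65.34351348876953), 108.83738708496094) [ 0.547416   -0.21571994  0.004     ] [ 0.54674579 -0.21460443  0.012     ]
((390.01690673828125, 232.37022399902344), (80.8945083618164, 81.53731536865234), 145.9959716796875) [ 0.54552446 -0.21322002  0.004     ] [ 0.54486426 -0.21211773  0.012     ]
cup_brown [array([ 0.434, -0.017,  0.   ])]
cup_red [array([0.433, 0.483, 0.   ])]
bottle_yellow [array([ 0.746, -0.016,  0.   ])]
jar_amber [array([ 0.582, -0.48 ,  0.   ])]
beaker [array([0.642, 0.498, 0.   ])]
spatula [array([ 0.371, -0.49 ,  0.   ])]look.py:15: RuntimeWarning: Mean of empty slice.
  T=X[X[:,2]>.093]; r=cv2.minAreaRect((T[:,:2]*1000).astype(np.float32)); print("bar",len(T),r,T[:,2].mean(),"mean",T.mean(0))
  ret = ret.dtype.type(ret / rcount)
  ret = um.true_divide(
```

View pics/c9.png

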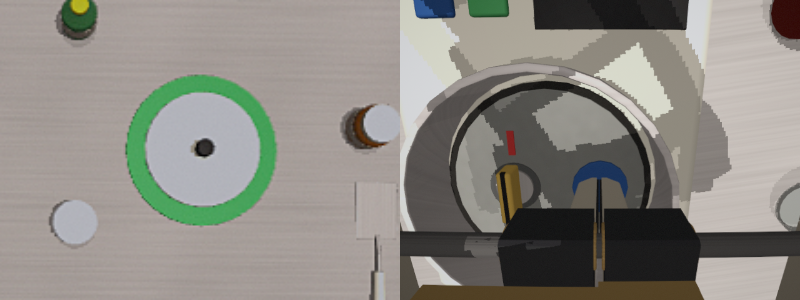

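The lid sits upright within 2 mm of the mat's centre (left, at (203,149)). The slot at (505,195) lines up with the red mark at (511,143), and the panel is 6 mm down.

```bash
python3 -c "
from workcell import manip
print(manip.sign_off())"
```

```text
the job is handed in; nothing more can be done
None
```

I handed the job in at about 28 s: the lid is upright within about 2 mm of the mat's centre, the fastener slot lines up with the red marks to within about 0.3°, and the fingers hold the panel down at its hard stop with about 22 N; my first two tries at the knob closed on air because the real fingertips sit 38 mm behind the reported TCP.

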